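Find where the cabinet door binds with a feeler blade

ROBOT

A 6-joint arm with a two-finger parallel gripper is mounted at the origin on the work surface. World frame = base frame: x ahead of the robot, y to its left, z up, the work surface at z = 0. Lengths are in m, angles in rad, forces in N, time in s.
With the tool pointing down it reaches from about 0.275 to 0.85 m from the base axis. Payload 19 kg.
Tool frame: the origin (TCP) lies midway between the tips of the shut fingers; the grasp point (between the pads) lies 19 mm behind it; z points along the fingers, y is the direction in which the jaws open and shut (so a half turn about z gives the same grasp; the last joint's range is limited). The gripper opens to 85 mm and grips with 20 to 120 N. Pads are 22 mm wide; open, the fingers measure 114 mm over their backs; the gripper's body (76 mm by 85 mm) begins 54 mm behind the grasp point. The pads swing forward as they close: fully open they stand 13 mm farther back than shut.
Start: joints at [1.152, 0.15, 1.437, -0, 1.554, -0.134], TCP at [0.162, 0.552, 0.231] pointing down, gripper open.
Joint ranges: [-2.8, 2.8], [-0.68, 2.1], [0.12, 2.68], [-1.39, 4.53], [0.16, 2.79], [-2.81, 2.81]. Speed limits (rad/s): [1.89, 1.89, 2.22, 3.01, 3.01, 3.01].

INTERFACE

Orientations are given as [roll, pitch, yaw] about the fixed x, y, z axes, in that order (R = Rz(yaw) Ry(pitch) Rx(roll)).
In Python, from rig import r gives the robot as it stands.
- The arm moves only by the tool play_rows, never from a script. Its argument "increments" is a list of rows, each an object with "claw": the finger opening in cm, from 0 to 8.54; "travel": the shift along the world's x, y, z in cm, a list of three; "turn": the turn about the world's z in rad. A call has 1 to 12 rows; each row is the pose to reach, as a shift and turn from the pose commanded when the call began; what a row does not reach only later rows make up. A row lasts 1/8 s, in which the tool goes at most 62.5 mm and 10.7 degrees, less where a joint would pass 70% of its speed; a pose out of reach is approached as far as the arm can. A call with a gripper value outside its range is refused whole. The fingers move at their own pace and stop on an object; the grip force is fixed at half the most. Time passes only in rows, so rows that repeat a pose let the fingers close. It gives the time, the measured TCP pose, the force and the opening at its end, in the units of the state.
- r.observe(): the state, without advancing time (a new reading comes with each control period).
- r.read_camera(name): name is "scene" or "side" or "wrist"; returns the picture (480x640x3 uint8, red, green, blue); there is no depth.
- r.camera_params(name): a dict with "fx", "fy", "cx", "cy" (pixels), "eye" and "orientation" of the camera in the world; the wrist camera has in their place "hand_eye" (4x4, takes a point from camera to tool coordinates, whose origin is the TCP and whose axes are the flange's). Camera axes: x right, y up, looking along -z (the intrinsics and any distortion apply to the point x, -y, -z); pixel columns grow to the right and rows downward; lengths in m; the calibration is good to about 2 mm. A picture is of the moment at which its call begins: read the wrist's pose just before it. camera_params takes no time and is no camera call.
- r.sign_off(): hands the job in, once; it reports no verdict.
The state is a dict: "time_s": time; "q": joint angles; "joint_vel": joint speeds; "joint_efforts": joint torques, N m; "position": TCP position; "tool_rot": TCP orientation; "wrist_force": force on the tool from outside, world axes, zero at the start; "moment": the same for the moment, N m; "gripper_width": finger opening in m.
Only numpy, scipy, OpenCV 4.12 (cv2) and the standard library are available. Lean on these libraries where they do the work, as an engineer would, in place of code of your own. Each camera call takes 0.05 s, during which the arm holds its last target.

TASK

The glass door of the pick cabinet binds somewhere along its top edge. Take the feeler from its stand, slide its blade well down into the narrow gap between the shut door and the cabinet, run it gently along the gap until it drags firmly (a faint rub does not count), and leave it standing there, gripped by the tight place, so that we know where to plane. Never force the blade, and leave everything else on the counter and on the cabinet alone.

Things in the scene. Friction and masses are not known exactly. Their poses are not given: they have to be found in the camera images.
- feeler: loose feeler (about 60 g), upright in its stand. Origin: middle of the blade's lower tip, z up the tool. Steel blade 4 mm thick (x), 14 mm wide (y), 40 mm long, its last 4 mm thinned to 2.4 x 11 mm; then a black handle 18 (x) x 24 (y) x 55 mm high, from 40 to 95 mm above the origin, its underside a shoulder wider than the gap
- feeler_grip (a point): point on the feeler's axis 70 mm above the blade tip, in the handle, where to grip it (best with the fingers closing across the 24 mm width, along the feeler's y)
- stand: fixed light wooden block 70 x 80 x 44 mm, origin under its centre; the blade hangs in its slot (41 mm deep, long side along the block's y), the feeler's shoulder resting on the block's top; lift the feeler straight up by 60 mm to clear it
- cabinet: fixed squat dark wood cabinet 140 mm high, 260 mm wide (y), reaching from 31 mm before (-x, with the latch) to 156 mm behind (+x) its origin. Origin on the counter below the middle of the gap; x points from the door to the cabinet's back, y along the gap
- gap_mid (a point): middle of the mouth of the gap, level with the cabinet's top (140 mm above the counter), axes as the cabinet. The gap runs along y, 85 mm either way from here to solid wood, is 7 mm wide (x) and 50 mm deep; a 5 mm bevel on both edges widens its mouth to 17 mm. The tight place and a faint one (see the door) have their centres within 50 mm of here along y; elsewhere the blade runs free
- door: shut door, 18 mm thick (wood, glass, brass turn-button), stays shut; origin as the cabinet's. Its back is the gap's front wall. 24 mm below the mouth, unseen, a springy tight place pinches the blade from both faces (8 N each; drags at 5 to 14 N along the gap), a faint one hardly (1 to 2 N). The blade's edge meets a place 12 mm before its middle is over it; it is gripped while its middle is within 7 mm
- trem_arm: loose chrome tremolo arm, bent 8 mm rod about 150 mm long, lying on the marble; bystander, leave alone
- pick_case: loose flat walnut pick case 60 x 80 x 22 mm on the marble; bystander, leave alone
- tuning_key: loose brass tuning key about 65 mm long on the marble; bystander, leave alone
- picks: loose stack of brown horn picks, 26 mm across and 11 mm high, on top of the cabinet; bystander, leave alone
- pickup_cover: loose cream plastic pickup cover 38 x 70 x 16 mm, on top of the cabinet; bystander, leave alone
- pencil_cup: loose white ceramic cup 70 mm across, 90 mm high, on the marble; bystander, leave alone
- polish: loose amber polish bottle 44 mm across, 110 mm high, on the marble; bystander, leave alone
Mind the look-alikes: they are no part of the job. Of the things that look like the feeler, take the one that is farthest to the robot's left at the start.

How it is judged:
On the way, in this order (a step that is already met when the one before it is completed fails the run):
1. the feeler is lifted clear of its stand (z of feeler in the frame of stand above 0.05 m and contact force between feeler and stand below 0.05 N), for 0.1 s.
2. the blade is in the gap, its tip at least 25 mm below the cabinet's top (x of feeler in the frame of gap_mid between -0.004 and 0.004 m and y of feeler in the frame of gap_mid between -0.08 and 0.08 m and z of feeler in the frame of gap_mid below -0.025 m), for 0.2 s.
At the end, for the whole second after the job is handed in: The released feeler stands still and upright (within about 9 degrees) in the gap, blade tip at least 25 mm below the cabinet's top, pinched by the door's tight place with more than 8 N in all (both faces; the faint place and the free gap give less than 4 N) (all of step 2 and contact force between feeler and door above 8 N and angle between feeler's own z axis and vertical below 0.15 rad and linear speed of feeler below 0.01 m/s); the robot touches nothing.
It fails at once if the blade is forced: contact forces between the feeler and the cabinet with its door add up to more than 35 N (the tight place alone pinches with about 17 N in all) (contact force between feeler and cabinet above 35 N).
It fails at once if the robot pushes on the cabinet or its door with more than 15 N (contact force between any of the arm, the fingers and cabinet above 15 N).
It fails at once if another thing on the counter or the cabinet is moved by more than 15 mm (distance of any of trem_arm, pick_case, tuning_key, picks, pickup_cover, pencil_cup, polish from where it was at the start of the episode above 0.015 m).
It also fails if it takes over 48 s, if anything falls off the work surface, if the arm or the gripper's body presses on something with over 40 N, if the wrist force passes 120 N, or if a joint passes its speed limit or range.

## Working session

There is one attempt and no reset: what is moved stays moved. The work goes in short steps, Python scripts to look and compute and a tool call to move; the robot and the scene stay as the last step left them, time stands still between calls to the robot, and variables do not carry over. Pictures are saved under pics/ and viewed, and the job is handed in when it is done.

Besides the shell and the picture viewer there is one more tool, called after "Call:" as a command line: name --argument value ..., lists and objects as JSON in quotes. play_rows: Moves the arm, as the interface text tells. Its arguments: {"type":"object","properties":{"increments":{"type":"array","items":{"type":"object","properties":{"claw":{"type":"number"},"travel":{"type":"array","items":{"type":"number"}},"turn":{"type":"number"}}}}},"required":["increments"]}

```bash
ls; mkdir -p pics
python3 - <<'E'
from rig import r
import cv2,json
for n in ["scene","side","wrist"]:
    p=r.camera_params(n); print(n,{k:(v.tolist() if hasattr(v,'tolist') else v) for k,v in p.items()})
s=r.observe();print(s)
for n in ["scene","side","wrist"]:
    cv2.imwrite(f"pics/{n}0.png",r.read_camera(n)[:,:,::-1])
E
```

```text
pics
scene {'fx': 525.0056389486062, 'fy': 525.0056389486062, 'cx': 313.06610316350236, 'cy': 243.12426838367742, 'eye': [1.0145165912165455, -0.5878898826167349, 1.1436698377004093], 'orientation': [0.6128272124265326, 0.013221792260384113, 0.6817166795950678]}
side {'fx': 510.1505643993465, 'fy': 510.1505643993465, 'cx': 316.39409806534684, 'cy': 239.5387513139773, 'eye': [0.10114746972820911, -0.6992498657133291, 0.8467518126295241], 'orientation': [0.8362720927351118, -0.01174539974762645, -0.5747964389100958]}
wrist {'fx': 387.2881989163416, 'fy': 387.2881989163416, 'cx': 316.7784063618918, 'cy': 232.43821298931348, 'hand_eye': [[-0.00019762806587168336, 0.9584298425469648, 0.28532822828901233, 0.07337879017394243], [0.9999988819595579, -0.00023351128162743117, 0.001477007824728498, -0.000812200582520739], [0.0014822357371674208, 0.2853282011787137, -0.9584287248352573, -0.14157448666710556], [0.0, 0.0, 0.0, 1.0]]}
{'time_s': 0.0, 'q': array([ 1.15200448e+00,  1.50979221e-01,  1.43798852e+00, -1.52621051e-06,
        1.55379418e+00, -1.33999809e-01]), 'joint_vel': array([-6.66968887e-04,  3.53668744e-04,  9.70182684e-05, -8.65572582e-04,
        1.16710870e-03,  7.21647828e-04]), 'joint_efforts': array([ 1.94197608e-03, -7.13043308e+01, -5.70891523e+01,  9.95067921e-05,
        8.05681804e-03, -1.42661085e-05]), 'position': array([0.16147589, 0.55162163, 0.23070048]), 'tool_rot': array([-3.14043367e+00, -1.54699678e-04,  2.85680056e+00]), 'wrist_force': array([-0.38329727,  0.15564572, -0.067175  ]), 'moment': array([-0.01110287,  0.01415009, -0.00521903]), 'gripper_width': 0.08520805790267807}
```

View pics/scene0.png

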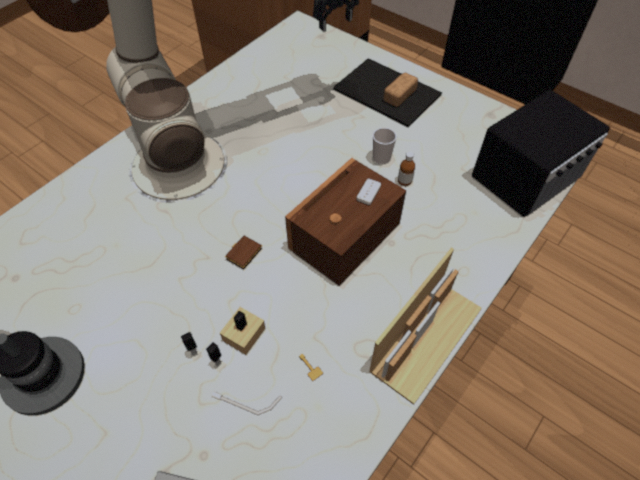

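View pics/side0.png

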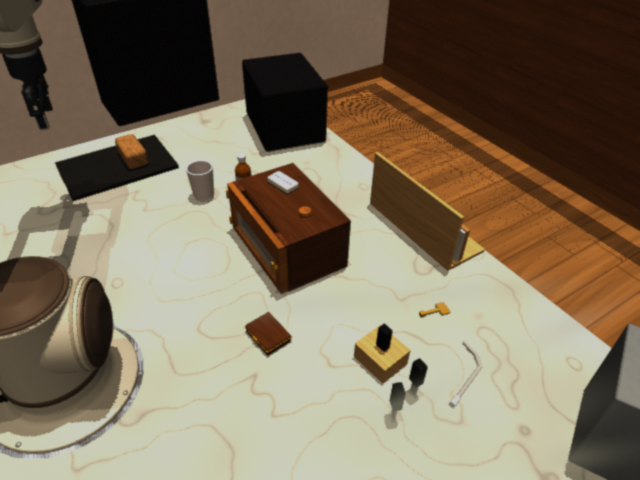

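View pics/wrist0.png

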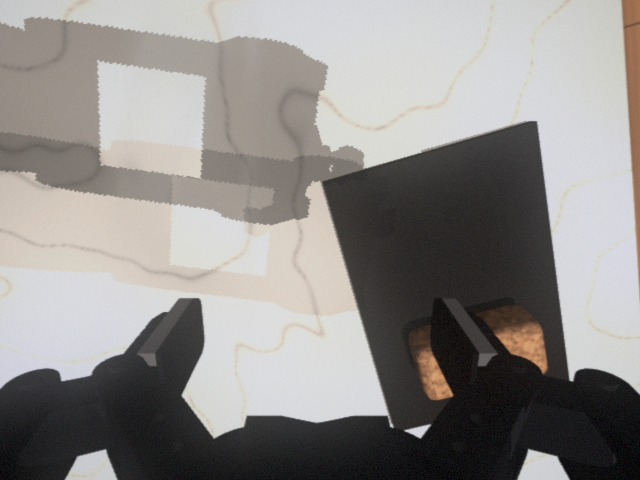

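The scene view shows the stand with its feeler at (240,325) and two look-alikes without a stand at (189,341) and (214,352). The cabinet is at (345,220). Next I'll zoom in.

```bash
cat > h.py <<'E'
import numpy as np,cv2
from scipy.spatial.transform import Rotation as R
from rig import r
P={n:r.camera_params(n) for n in ["scene","side","wrist"]}
def cam(n,st=None):
    p=P[n]
    if n!="wrist": return np.array(p["eye"]),R.from_euler("xyz",p["orientation"]).as_matrix()
    H=np.array(p["hand_eye"]);Rt=R.from_euler("xyz",st["tool_rot"]).as_matrix()
    return Rt@H[:3,3]+st["position"],Rt@H[:3,:3]
def ray(n,u,v,st=None):
    p=P[n];e,M=cam(n,st)
    d=M@np.array([(u-p["cx"])/p["fx"],-(v-p["cy"])/p["fy"],-1]);return e,d/np.linalg.norm(d)
def plane(n,u,v,z,st=None):
    e,d=ray(n,u,v,st);return e+d*(z-e[2])/d[2]
def proj(n,X,st=None):
    p=P[n];e,M=cam(n,st);c=M.T@(np.asarray(X)-e)
    return np.array([p["cx"]+p["fx"]*c[0]/-c[2],p["cy"]-p["fy"]*c[1]/-c[2]])
def tri(rs):
    A=sum(np.eye(3)-np.outer(d,d) for e,d in rs);b=sum((np.eye(3)-np.outer(d,d))@e for e,d in rs)
    return np.linalg.solve(A,b)
E
python3 - <<'E'
from h import *
print(plane("scene",180,165,0),plane("side",60,370,0))
for q in [(240,320),(189,341),(214,352)]: print(plane("scene",*q,.09))
for q in [(384,330),(418,370),(398,392)]: print(plane("side",*q,.09))
for f,x,y,w,h,n in [("scene",160,290,130,100,"a"),("scene",270,150,150,140,"b"),("side",340,300,130,120,"c"),("side",215,150,150,150,"d")]:
    i=cv2.imread(f"pics/{f}0.png")[y:y+h,x:x+w]; cv2.imwrite(f"pics/{n}.png",cv2.resize(i,None,fx=4,fy=4,interpolation=cv2.INTER_CUBIC))
E
```

```text
[0.00508434 0.00094697 0.        ] [0.00040393 0.03102256 0.        ]
[ 0.54138194 -0.2854689   0.09      ]
[ 0.48962928 -0.39178955  0.09      ]
[ 0.55046101 -0.37574408  0.09      ]
[ 0.53425721 -0.27749965  0.09      ]
[ 0.52991805 -0.37694532  0.09      ]
[ 0.47321535 -0.39137912  0.09      ]
```

View pics/a.png

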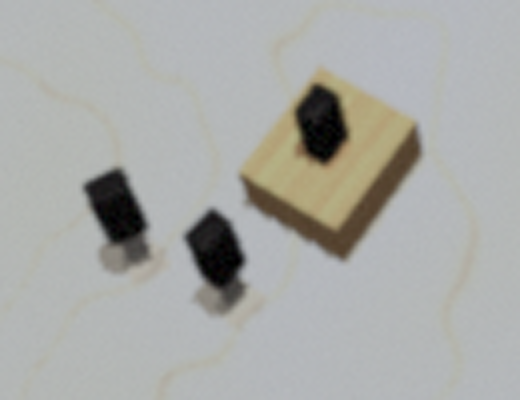

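View pics/b.png

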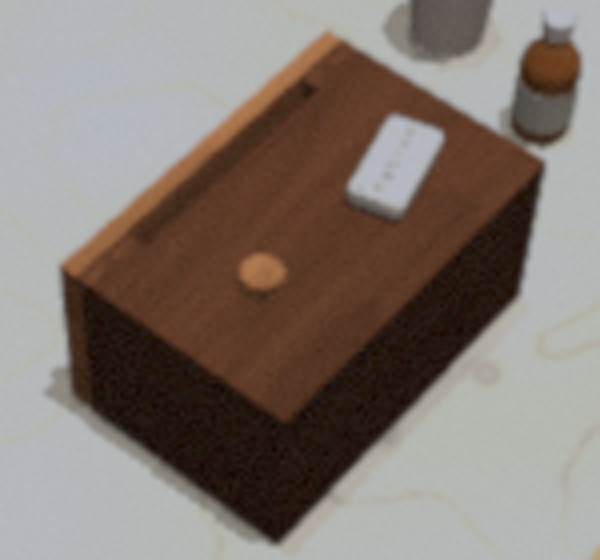

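View pics/c.png

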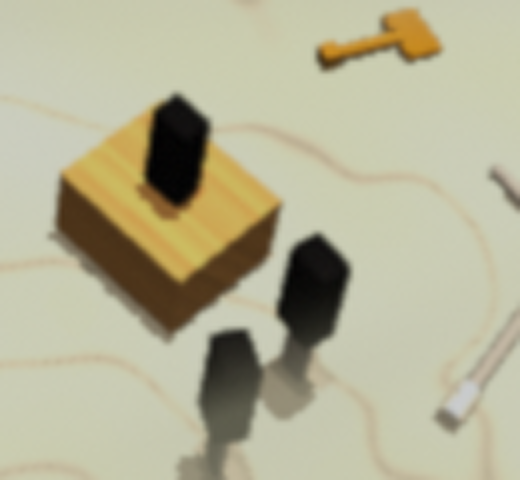

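View pics/d.png

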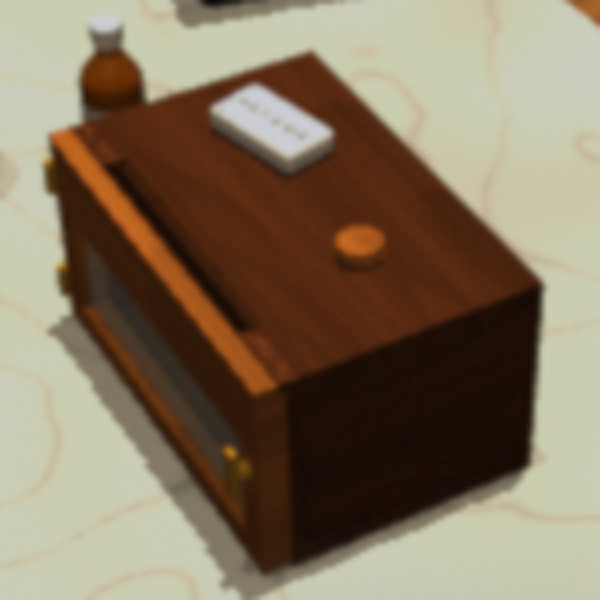

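The zoomed crops show the stand's top corners, the cabinet's top outline and the gap clearly in both views. I'll fit poses from the corners.

```bash
cat > fit.py <<'E'
from h import *
def fit2(W,L):
    W=np.array(W)[:,:2];L=np.array(L);a=W-W.mean(0);b=L-L.mean(0)
    th=np.arctan2((b[:,0]*a[:,1]-b[:,1]*a[:,0]).sum(),(b*a).sum());Rm=np.array([[np.cos(th),-np.sin(th)],[np.sin(th),np.cos(th)]])
    t=W.mean(0)-Rm@L.mean(0);return th,t,(W-(L@Rm.T+t))
E
python3 - <<'E'
from fit import *
def up(p,o,s=4): return ((p[0]+.5)/s-.5+o[0],(p[1]+.5)/s-.5+o[1])
A=[up(p,(160,290)) for p in [(320,68),(418,124),(347,228),(242,178)]]
C=[up(p,(340,300)) for p in [(160,103),(280,205),(182,282),(62,178)]]
B=[up(p,(270,150)) for p in [(64,268),(332,32),(543,160),(288,420)]]
D=[up(p,(215,150)) for p in [(272,390),(52,133),(312,52),(541,288)]]
for n,X,z in [("scene",A,.044),("side",C,.044),("scene",B,.14),("side",D,.14)]:
    print(n,z);W=[plane(n,*q,z) for q in X];print(np.round(W,4)); print([round(np.linalg.norm(W[i]-W[(i+1)%4]),4) for i in range(4)])
    if z==.14:
        L=[(-.0215,-.13),(-.0215,.13),(.156,.13),(.156,-.13)]
        for k in (0,):
            th,t,e=fit2(W,L);print("cab",th,t,np.abs(e).max())
# feeler top corners
for n,p,o in [("scene",(320,93),(160,290)),("side",(180,110),(340,300))]:
    print(plane(n,*up(p,o),.044+.055-.0))
E
```

```text
scene 0.044
[[ 0.4957 -0.2474  0.044 ]
 [ 0.5657 -0.2383  0.044 ]
 [ 0.578  -0.3116  0.044 ]
 [ 0.51   -0.3268  0.044 ]]
[np.float64(0.0705), np.float64(0.0743), np.float64(0.0697), np.float64(0.0807)]
side 0.044
[[ 0.5604 -0.2382  0.044 ]
 [ 0.5707 -0.3168  0.044 ]
 [ 0.5048 -0.3251  0.044 ]
 [ 0.4926 -0.2487  0.044 ]]
[np.float64(0.0792), np.float64(0.0664), np.float64(0.0774), np.float64(0.0686)]
scene 0.14
[[ 0.4579 -0.0287  0.14  ]
 [ 0.4675  0.2307  0.14  ]
 [ 0.6373  0.2236  0.14  ]
 [ 0.6312 -0.0324  0.14  ]]
[np.float64(0.2595), np.float64(0.17), np.float64(0.2561), np.float64(0.1734)]
cab -0.030715356273776733 [0.48126649 0.10034989] 0.00386156345405686
side 0.14
[[ 0.463  -0.0296  0.14  ]
 [ 0.4651  0.2309  0.14  ]
 [ 0.6384  0.2233  0.14  ]
 [ 0.6259 -0.037   0.14  ]]
[np.float64(0.2605), np.float64(0.1735), np.float64(0.2606), np.float64(0.163)]
cab -0.032936816194029474 [0.48089752 0.0990884 ] 0.007917164915207942
[ 0.53257259 -0.27578743  0.099     ]
[ 0.53421849 -0.27794112  0.099     ]
```

Picking the feeler in the stand: it is the leftmost at y ≈ -0.28 and the only one in a stand. I'll stop above the gap on the way for a wrist look.

Call:
play_rows --increments '[{"claw": 8.5, "travel": [1.5, -2.3, 0.5], "turn": 0.02}, {"claw": 8.5, "travel": [4.5, -6.7, 1], "turn": 0.05}, {"claw": 8.5, "travel": [7.5, -11, 1.5], "turn": 0.08}, {"claw": 8.5, "travel": [10.5, -15.5, 2], "turn": 0.11}, {"claw": 8.5, "travel": [13.5, -20, 2.5], "turn": 0.14}, {"claw": 8.5, "travel": [16.5, -24.3, 3], "turn": 0.17}, {"claw": 8.5, "travel": [19.5, -28.7, 3], "turn": 0.2}, {"claw": 8.5, "travel": [22.5, -33, 3], "turn": 0.22}, {"claw": 8.5, "travel": [25.5, -37.5, 3], "turn": 0.24}, {"claw": 8.5, "travel": [28.5, -42, 3], "turn": 0.255}, {"claw": 8.5, "travel": [30.5, -45, 3], "turn": 0.255}, {"claw": 8.5, "travel": [30.8, -45.2, 3], "turn": 0.255}]'

```text
time_s: 1.65
position: [0.4703, 0.098, 0.2608]
tool_rot: [-3.141, -0.001, 3.109]
wrist_force: [-0.7, 1.1, -0.2]
gripper_width: 0.085
```

Run:
```python
from h import *
s=r.observe();print(s["time_s"],s["position"],s["tool_rot"],np.abs(s["joint_vel"]).max())
import pickle
cv2.imwrite("pics/w1.png",r.read_camera("wrist")[:,:,::-1]);pickle.dump(s,open("w1.pkl","wb"))
```

```text
1.65 [0.47033018 0.09799881 0.26077854] [-3.14119283e+00 -8.98550122e-04  3.10887252e+00] 0.030121699542173558
```

View pics/w1.png

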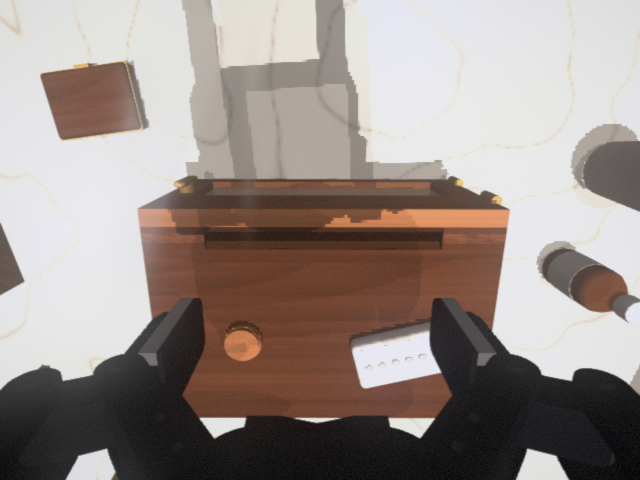

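The wrist view shows the gap as a dark band from (204,228) to (441,248). The door's top strip lies above it in the image, the picks are at (243,342) and the cover at (390,355). Zooming in on the gap band.

Run:
```python
from h import *
import pickle
i=cv2.imread("pics/w1.png");st=pickle.load(open("w1.pkl","rb"))
c=i[200:260,130:520]
c=np.clip(c.astype(float)*2,0,255).astype(np.uint8)
l=cv2.resize(c[:,50:150],None,fx=8,fy=6,interpolation=cv2.INTER_CUBIC);cv2.imwrite("pics/w1l.png",l)
l=cv2.resize(c[:,250:350],None,fx=8,fy=6,interpolation=cv2.INTER_CUBIC);cv2.imwrite("pics/w1r.png",l)
g=i.sum(2).astype(int)
for a,b in [(150,195),(220,300),(300,340),(360,430),(450,500)]:
    print(a,b,[(v,int(g[v,a:b].mean())) for v in range(202,256)])
print([(u,int(g[232:245,u].mean())) for u in range(196,214)],[(u,int(g[232:245,u].mean())) for u in range(432,450)])
for q in [(139,209),(507,209),(204,228),(441,228),(204,248),(441,248)]: print(q,plane("wrist",*q,.14,st))
```

```text
150 195 [(202, 297), (203, 294), (204, 293), (205, 291), (206, 289), (207, 288), (208, 309), (209, 379), (210, 391), (211, 396), (212, 395), (213, 391), (214, 390), (215, 386), (216, 379), (217, 377), (218, 376), (219, 376), (220, 376), (221, 380), (222, 386), (223, 390), (224, 392), (225, 390), (226, 369), (227, 295), (228, 283), (229, 282), (230, 282), (231, 282), (232, 282), (233, 290), (234, 301), (235, 326), (236, 333), (237, 337), (238, 331), (239, 328), (240, 322), (241, 321), (242, 318), (243, 291), (244, 284), (245, 284), (246, 285), (247, 284), (248, 284), (249, 284), (250, 287), (251, 286), (252, 284), (253, 283), (254, 278), (255, 281)]
220 300 [(202, 182), (203, 179), (204, 179), (205, 181), (206, 175), (207, 178), (208, 186), (209, 232), (210, 241), (211, 243), (212, 243), (213, 241), (214, 237), (215, 233), (216, 228), (217, 226), (218, 226), (219, 224), (220, 223), (221, 222), (222, 221), (223, 226), (224, 228), (225, 239), (226, 257), (227, 170), (228, 146), (229, 146), (230, 147), (231, 140), (232, 115), (233, 112), (234, 113), (235, 113), (236, 110), (237, 112), (2
[... 2197 characters left out ...]
 (197, 231), (198, 224), (199, 227), (200, 225), (201, 226), (202, 222), (203, 210), (204, 166), (205, 129), (206, 137), (207, 142), (208, 142), (209, 140), (210, 140), (211, 143), (212, 140), (213, 136)] [(432, 150), (433, 154), (434, 153), (435, 153), (436, 155), (437, 153), (438, 147), (439, 143), (440, 138), (441, 138), (442, 191), (443, 251), (444, 276), (445, 283), (446, 289), (447, 290), (448, 294), (449, 293)]
(139, 209) [ 0.45364624 -0.0260774   0.14      ]
(507, 209) [0.46195338 0.22926079 0.14      ]
(204, 228) [0.46878962 0.01749825 0.14      ]
(441, 228) [0.47420227 0.18432527 0.14      ]
(204, 248) [0.48361833 0.01577778 0.14      ]
(441, 248) [0.48909844 0.18518898 0.14      ]
```

View pics/w1l.png

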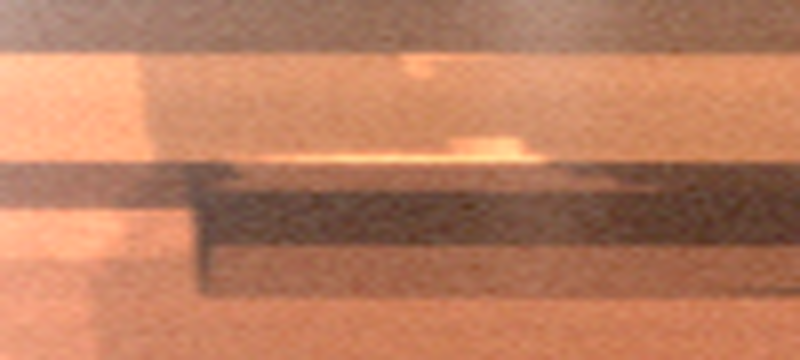

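View pics/w1r.png

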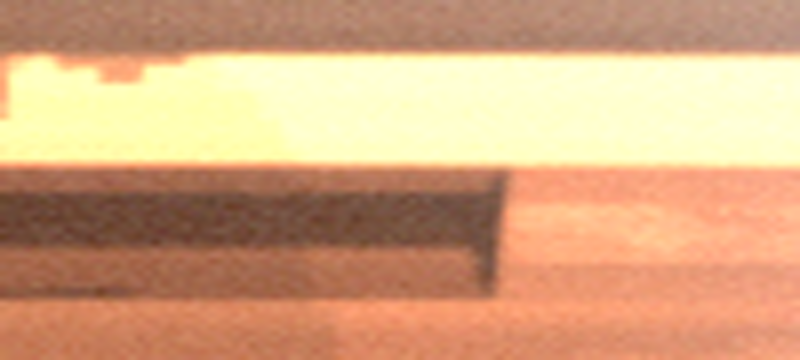

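Run:
```python
from h import *
import pickle
st=pickle.load(open("w1.pkl","rb"))
i=cv2.imread("pics/w1.png").sum(2).astype(float)
cols=[225,250,275,300,325,350,375,400,425]
def edge(u,lo,hi,sgn):
    col=i[lo:hi,u-10:u+11].mean(1);d=np.diff(col)*sgn;d=np.clip(d-5,0,None);k=d.argmax();w=d[max(0,k-1):k+2];return lo+.5+(np.arange(max(0,k-1),max(0,k-1)+len(w))*w).sum()/w.sum()
for u in cols:
    e=[edge(u,223,230,-1),edge(u,229,236,-1),edge(u,236,245,1),edge(u,246,253,1)]
    X=[plane("wrist",u,v,z,st) for v,z in zip(e,[.14,.135,.135,.14])]
    print(u,np.round(e,2),[round(x[0],4) for x in X],"mid",round((X[0][0]+X[3][0])/2,4),round((X[1][0]+X[2][0])/2,4),"y",round(X[0][1],3))
print(plane("wrist",204,248.5,.14,st),plane("wrist",441.7,248.5,.14,st))
e=cam("wrist",st)[0];print("eye",e)
# cross-check scene/side of predicted edges
```

```text
225 [226.72 231.31 240.42 249.22] [np.float64(0.4683), np.float64(0.4731), np.float64(0.48), np.float64(0.485)] mid 0.4767 0.4765 y 0.032
250 [226.64 231.56 240.53 249.37] [np.float64(0.4688), np.float64(0.4739), np.float64(0.4806), np.float64(0.4857)] mid 0.4773 0.4773 y 0.05
275 [226.69 232.5  240.62 249.09] [np.float64(0.4695), np.float64(0.4752), np.float64(0.4813), np.float64(0.4861)] mid 0.4778 0.4782 y 0.068
300 [226.65 231.5  240.58 249.29] [np.float64(0.47), np.float64(0.475), np.float64(0.4819), np.float64(0.4868)] mid 0.4784 0.4784 y 0.085
325 [226.8  231.59 240.62 249.39] [np.float64(0.4707), np.float64(0.4757), np.float64(0.4825), np.float64(0.4875)] mid 0.4791 0.4791 y 0.103
350 [226.78 231.45 240.71 249.5 ] [np.float64(0.4712), np.float64(0.4761), np.float64(0.4831), np.float64(0.4881)] mid 0.4797 0.4796 y 0.12
375 [226.82 231.55 240.71 249.6 ] [np.float64(0.4718), np.float64(0.4768), np.float64(0.4837), np.float64(0.4888)] mid 0.4803 0.4803 y 0.138
400 [226.85 231.71 240.85 249.48] [np.float64(0.4724), np.float64(0.4775), np.float64(0.4844), np.float64(0.4893)] mid 0.4808 0.481 y 0.155
425 [226.86 231.63 240.81 249.51] [np.float64(0.473), np.float64(0.478), np.float64(0.485), np.float64(0.4899)] mid 0.4814 0.4815 y 0.173
[0.48399493 0.01573408 0.14      ] [0.48949293 0.18571093 0.14      ]
eye [0.39691633 0.09982862 0.40241963]
```

The gap measures 170 mm long and 17 mm wide, centred at (0.479, 0.1007) with the cabinet's yaw about -0.033. Now over the stand.

Call:
play_rows --increments '[{"claw": 8.5, "travel": [0.3, -2, 0], "turn": 0.02}, {"claw": 8.5, "travel": [1, -6.5, 0], "turn": 0.04}, {"claw": 8.5, "travel": [2, -11.5, 0], "turn": 0.06}, {"claw": 8.5, "travel": [3, -17, 0], "turn": 0.09}, {"claw": 8.5, "travel": [4, -22.5, -1], "turn": 0.12}, {"claw": 8.5, "travel": [5, -28, -2], "turn": 0.15}, {"claw": 8.5, "travel": [6, -33, -3], "turn": 0.17}, {"claw": 8.5, "travel": [6.3, -36.5, -4], "turn": 0.18}, {"claw": 8.5, "travel": [6.4, -37.5, -4], "turn": 0.18}, {"claw": 8.5, "travel": [6.4, -37.5, -4], "turn": 0.18}]'

```text
time_s: 2.95
position: [0.5338, -0.2744, 0.2214]
tool_rot: [3.141, 0.0, -2.991]
wrist_force: [-0.3, 0.6, 1.3]
gripper_width: 0.0852
```

Run:
```python
from h import *
s=r.observe();print(s["time_s"],s["position"],s["tool_rot"],np.abs(s["joint_vel"]).max())
import pickle
cv2.imwrite("pics/w2.png",r.read_camera("wrist")[:,:,::-1]);pickle.dump(s,open("w2.pkl","wb"))
```

```text
2.95 [ 0.53378933 -0.27438351  0.22143619] [ 3.14139112e+00  7.22375189e-05 -2.99126835e+00] 0.018207555666158535
```

View pics/w2.png

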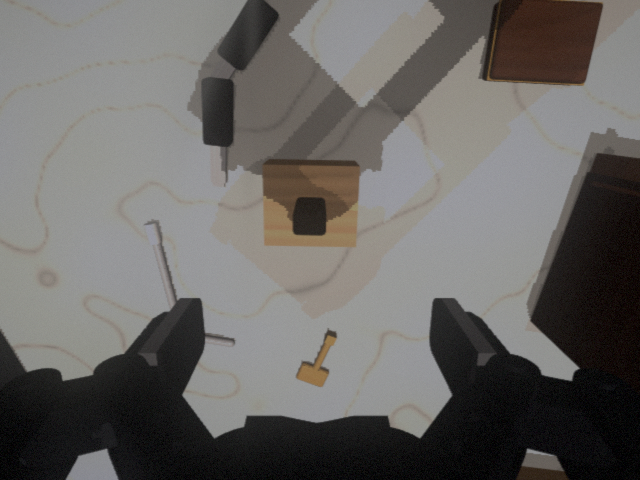

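The feeler's handle is at (310,216) in the stand, spanning columns 264–358, and looks nearly square to the image. Next, measure it precisely.

Run:
```python
from h import *
from fit import fit2
import pickle
st=pickle.load(open("w2.pkl","rb"));i=cv2.imread("pics/w2.png")
c=np.clip(i[150:255,255:370].astype(float)*2.2,0,255).astype(np.uint8)
cv2.imwrite("pics/w2z.png",cv2.resize(c,None,fx=5,fy=5,interpolation=cv2.INTER_CUBIC))
g=i.sum(2).astype(int)
print(g[190:242,310].tolist());print(g[205,285:335].tolist());print(g[225,285:335].tolist())
```

```text
[205, 214, 214, 220, 214, 225, 224, 138, 103, 90, 111, 107, 95, 96, 86, 102, 96, 105, 104, 100, 88, 100, 90, 98, 101, 97, 117, 100, 121, 120, 121, 109, 110, 110, 109, 119, 123, 122, 111, 116, 117, 116, 121, 131, 153, 261, 359, 371, 368, 357, 366, 366]
[220, 211, 218, 213, 211, 211, 215, 207, 206, 188, 146, 81, 98, 107, 105, 93, 109, 95, 113, 93, 97, 103, 110, 106, 102, 102, 105, 94, 111, 101, 97, 111, 98, 97, 96, 105, 80, 108, 107, 114, 151, 203, 208, 221, 214, 217, 212, 208, 214, 215]
[347, 358, 356, 347, 361, 359, 352, 263, 172, 114, 117, 105, 112, 111, 110, 114, 104, 109, 113, 102, 123, 117, 120, 107, 119, 119, 120, 116, 115, 124, 116, 123, 118, 103, 115, 111, 116, 116, 101, 125, 148, 293, 346, 365, 355, 357, 352, 352, 349, 357]
```

View pics/w2z.png

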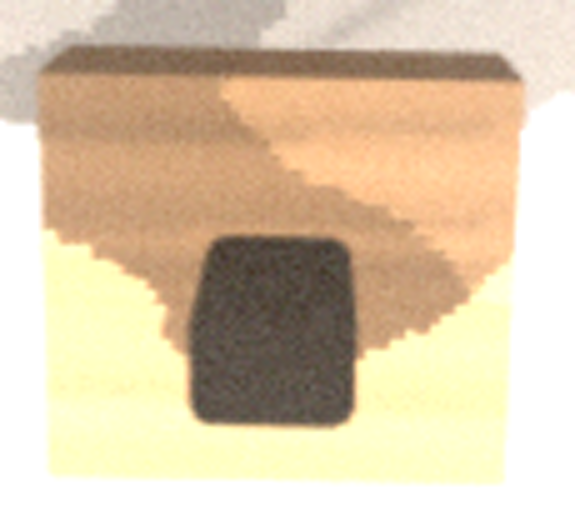

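Run:
```python
from h import *
from fit import fit2
import pickle
st=pickle.load(open("w2.pkl","rb"))
up=lambda x,y:((x+.5)/5-.5+255,(y+.5)/5-.5+150)
W=[plane("wrist",*up(*p),.044,st) for p in [(40,73),(522,80),(503,484),(48,477)]]
print(np.round(W,4),[round(np.linalg.norm(W[i]-W[(i+1)%4]),4) for i in range(4)])
th,t,e=fit2(W,[(-.035,-.04),(-.035,.04),(.035,.04),(.035,-.04)]);print(th,t,e)
far=plane("wrist",309.5,234.7,.099,st);near=plane("wrist",311,197,.044,st);print(far,near)
L=plane("wrist",292.6,225,.099,st);Rr=plane("wrist",325.6,225,.099,st);print(L,Rr,np.linalg.norm(L-Rr),(L+Rr)/2)
u=np.array([np.cos(th),np.sin(th)]);v=np.array([-u[1],u[0]])
print("along x:",far[:2]@u-.009,near[:2]@u+.009,"along y",((L+Rr)/2)[:2]@v)
for a in [far[:2]@u-.009,near[:2]@u+.009]: print(u*a+v*(((L+Rr)/2)[:2]@v))
```

```text
[[ 0.5039 -0.3245  0.044 ]
 [ 0.4933 -0.2464  0.044 ]
 [ 0.5623 -0.2371  0.044 ]
 [ 0.5729 -0.3154  0.044 ]] [np.float64(0.0788), np.float64(0.0696), np.float64(0.079), np.float64(0.0695)]
0.13371796378298656 [ 0.53309829 -0.28086673] [[ 0.00019837  0.00071186]
 [ 0.00019878 -0.00053952]
 [-0.00015201 -0.00058164]
 [-0.00024514  0.0004093 ]]
[ 0.54106487 -0.27929347  0.099     ] [ 0.52493815 -0.28142914  0.044     ]
[ 0.53576229 -0.29214372  0.099     ] [ 0.53226628 -0.26907173  0.099     ] 0.023335357833127676 [ 0.53401428 -0.28060773  0.099     ]
along x: 0.48999945833216546 0.4917319739859788 along y -0.3492974527576541
[ 0.53219354 -0.28085265]
[ 0.53391059 -0.28062167]
```

Call:
play_rows --increments '[{"claw": 6, "travel": [-0.1, -0.3, -1.5], "turn": -0.017}, {"claw": 5, "travel": [-0.1, -0.6, -5], "turn": -0.017}, {"claw": 5, "travel": [-0.1, -0.6, -9], "turn": -0.017}, {"claw": 5, "travel": [-0.1, -0.6, -12], "turn": -0.017}, {"claw": 5, "travel": [-0.1, -0.6, -14.5], "turn": -0.017}, {"claw": 5, "travel": [-0.1, -0.6, -16], "turn": -0.017}, {"claw": 5, "travel": [-0.1, -0.6, -16.4], "turn": -0.017}, {"claw": 5, "travel": [-0.1, -0.6, -16.4], "turn": -0.017}]'

```text
time_s: 4.0
position: [0.5328, -0.2812, 0.0578]
tool_rot: [-3.141, 0.0, -3.008]
wrist_force: [-0.4, 0.2, 0.0]
gripper_width: 0.05
```

Run:
```python
from h import *
s=r.observe();print(s["time_s"],s["position"],s["tool_rot"])
cv2.imwrite("pics/w3.png",r.read_camera("wrist")[:,:,::-1])
```

```text
4.0 [ 0.53279675 -0.28117281  0.05776689] [-3.14104366e+00  4.95406035e-04 -3.00834410e+00]
```

View pics/w3.png

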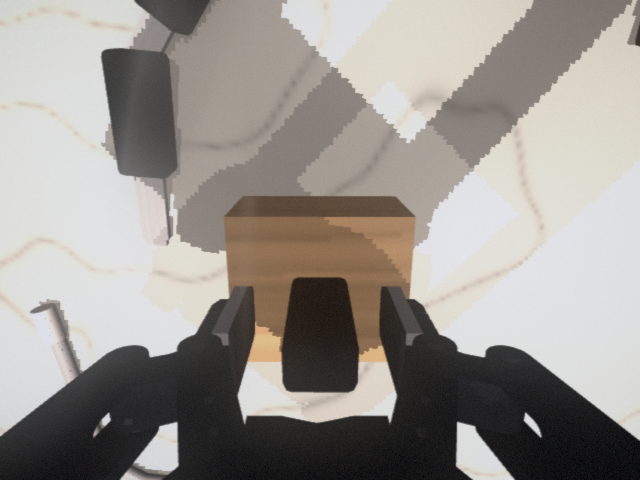

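The handle, at (320,335), sits centred between the pads. Closing now.

Call:
play_rows --increments '[{"claw": 2, "travel": [0, 0, 0], "turn": 0}, {"claw": 1, "travel": [0, 0, 0], "turn": 0}, {"claw": 1, "travel": [0, 0, 0], "turn": 0}, {"claw": 1, "travel": [0, 0, 0], "turn": 0}, {"claw": 1, "travel": [0, 0, 0], "turn": 0}]'

```text
time_s: 4.68
position: [0.5328, -0.2814, 0.058]
tool_rot: [-3.141, 0.001, -3.008]
wrist_force: [-2.0, 1.3, 5.9]
gripper_width: 0.0232
```

Call:
play_rows --increments '[{"claw": 1, "travel": [0, 0, 0.5], "turn": 0}, {"claw": 1, "travel": [0, 0, 2], "turn": 0}, {"claw": 1, "travel": [0, 0, 4.5], "turn": 0}, {"claw": 1, "travel": [0, 0, 7.5], "turn": 0}, {"claw": 1, "travel": [0, 0, 10.5], "turn": 0}, {"claw": 1, "travel": [0, 0, 13.5], "turn": 0}, {"claw": 1, "travel": [0, 0, 16], "turn": 0}, {"claw": 1, "travel": [0, 0, 17], "turn": 0}, {"claw": 1, "travel": [0, 0, 17], "turn": 0}]'

```text
time_s: 5.8
position: [0.5326, -0.2812, 0.2277]
tool_rot: [-3.141, 0.001, -3.008]
wrist_force: [0.9, -0.1, -1.4]
gripper_width: 0.0236
```

Run:
```python
from h import *
import pickle
s=r.observe();print(s["time_s"],s["position"],s["tool_rot"],s["wrist_force"],s["moment"]);pickle.dump(s,open("w4.pkl","wb"))
for n in ["wrist","side","scene"]: cv2.imwrite(f"pics/{n}4.png",r.read_camera(n)[:,:,::-1])
i=cv2.imread("pics/side4.png")[180:380,300:500];cv2.imwrite("pics/side4z.png",cv2.resize(i,None,fx=3,fy=3,interpolation=cv2.INTER_CUBIC))
i=cv2.imread("pics/wrist4.png")[230:470,160:480];cv2.imwrite("pics/wrist4z.png",cv2.resize(np.clip(i*2.0,0,255).astype(np.uint8),None,fx=2.5,fy=2.5,interpolation=cv2.INTER_CUBIC))
```

```text
5.8 [ 0.53261993 -0.28122877  0.22769963] [-3.14094325e+00  5.89229993e-04 -3.00839652e+00] [ 0.93439277 -0.12194137 -1.39317554] [-0.0042705   0.0213644  -0.04693316]
```

View pics/side4z.png

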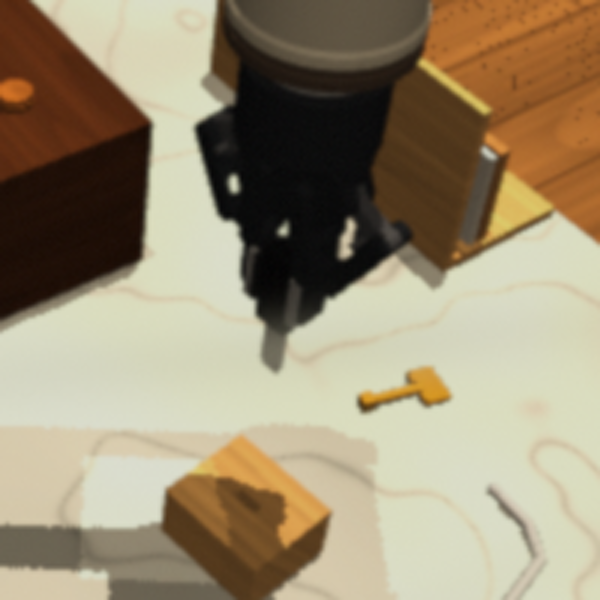

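View pics/wrist4z.png

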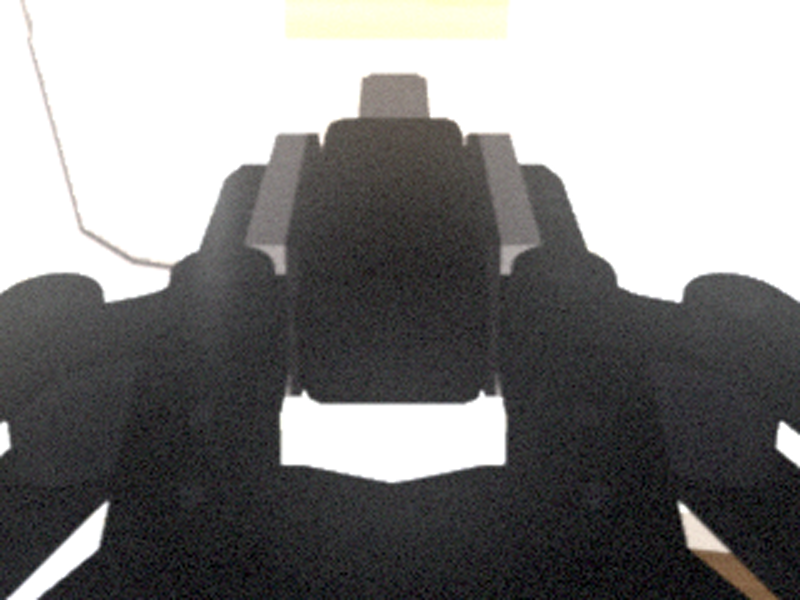

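The feeler hangs straight in the grip, its blade tip at wrist pixel (317.5,259). I'll work out the tip position relative to the TCP with the same camera.

Run:
```python
from h import *
import pickle
st=pickle.load(open("w4.pkl","rb"))
i=cv2.imread("pics/wrist4.png").sum(2).astype(int)
print(i[252:284,317].tolist(), i[268,295:342].tolist())
f=np.array([np.cos(st["tool_rot"][2]),np.sin(st["tool_rot"][2])]);g=np.array([f[1],-f[0]])
zt=st["position"][2]-.0538
for v,z,off in [(258.9,zt,-.0012),(277,zt+.04,-.009)]:
    X=plane("wrist",317.3,v,z,st);d=X[:2]-st["position"][:2];print("feeler axis rel TCP fwd",-(d@f)-off,"toolY",d@g)
```

```text
[526, 527, 522, 524, 528, 529, 491, 308, 216, 199, 208, 211, 217, 205, 204, 208, 210, 200, 197, 201, 209, 208, 195, 202, 190, 144, 134, 125, 122, 112, 121, 128] [524, 516, 519, 515, 516, 517, 519, 512, 378, 252, 212, 203, 217, 200, 207, 197, 203, 201, 207, 197, 200, 204, 210, 198, 201, 208, 198, 206, 205, 215, 207, 201, 209, 196, 212, 237, 383, 489, 521, 529, 518, 518, 514, 513, 512, 506, 495]
feeler axis rel TCP fwd 0.00045201879278184776 toolY -0.0004810546763300159
feeler axis rel TCP fwd 0.0016586255350911194 toolY -0.0004621799307165599
```

Call:
play_rows --increments '[{"claw": 1, "travel": [-0.3, 1.5, 0.4], "turn": -0.01}, {"claw": 1, "travel": [-1, 5, 1.2], "turn": -0.03}, {"claw": 1, "travel": [-1.8, 9.5, 1.2], "turn": -0.05}, {"claw": 1, "travel": [-2.6, 14, 1.2], "turn": -0.075}, {"claw": 1, "travel": [-3.4, 18.5, 1.2], "turn": -0.1}, {"claw": 1, "travel": [-4.2, 23, 1.2], "turn": -0.125}, {"claw": 1, "travel": [-5, 27, 1.2], "turn": -0.15}, {"claw": 1, "travel": [-5.4, 30, 1.2], "turn": -0.165}, {"claw": 1, "travel": [-5.6, 31.2, 1.2], "turn": -0.167}, {"claw": 1, "travel": [-5.6, 31.4, 1.2], "turn": -0.167}, {"claw": 1, "travel": [-5.6, 31.4, 1.2], "turn": -0.167}]'

```text
time_s: 7.32
position: [0.4766, 0.0323, 0.2391]
tool_rot: [-3.141, -0.0, 3.108]
wrist_force: [-0.1, -0.4, -0.5]
gripper_width: 0.0233
```

Run:
```python
from h import *
import pickle
s=r.observe();print(s["time_s"],s["position"],s["tool_rot"],s["wrist_force"],s["moment"]);pickle.dump(s,open("w5.pkl","wb"))
for n in ["wrist","side"]: cv2.imwrite(f"pics/{n}5.png",r.read_camera(n)[:,:,::-1])
```

```text
7.325 [0.47659434 0.0322742  0.23913991] [-3.14126179e+00 -2.54942823e-04  3.10751700e+00] [-0.1311406  -0.38264658 -0.49566326] [0.01641152 0.01650698 0.03674678]
```

View pics/wrist5.png

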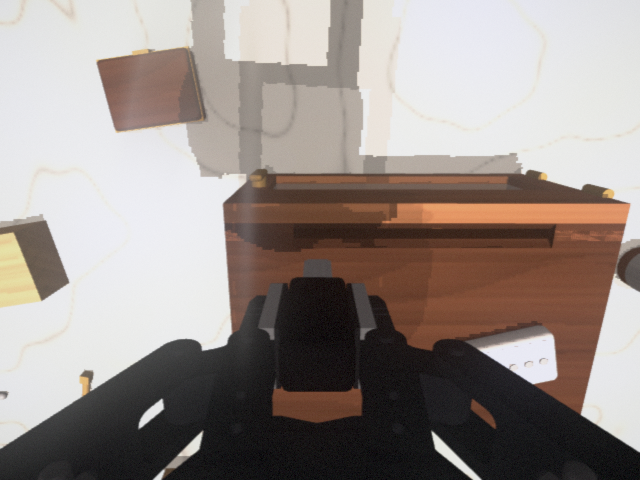

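View pics/side5.png

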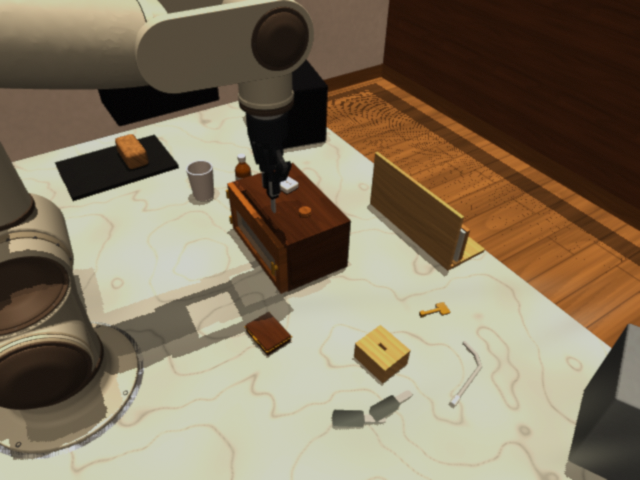

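The feeler is above the left end of the gap (blade at (317,268), gap running from (295,235) to (553,245)). The two look-alikes have toppled by themselves; I never touched them. I'll re-measure the gap from here before lowering.

Run:
```python
from h import *
import pickle
st=pickle.load(open("w5.pkl","rb"))
i=cv2.imread("pics/wrist5.png").sum(2).astype(float)
print(i[215:256,400:440].mean(1).astype(int).tolist())
print(i[215:256,500:540].mean(1).astype(int).tolist())
print(i[215:256,305:330].mean(1).astype(int).tolist())
print(i[235:243,285:300].mean(0).astype(int).tolist(),i[232:240,546:562].mean(0).astype(int).tolist())
```

```text
[419, 418, 418, 411, 403, 404, 409, 397, 265, 197, 186, 188, 184, 161, 124, 117, 120, 116, 115, 116, 117, 118, 120, 139, 182, 182, 177, 177, 177, 178, 177, 175, 177, 214, 229, 226, 226, 221, 218, 216, 217]
[477, 480, 481, 473, 464, 458, 459, 444, 317, 218, 195, 193, 189, 168, 132, 126, 128, 124, 128, 128, 127, 127, 130, 153, 201, 202, 193, 189, 186, 185, 184, 181, 185, 235, 251, 252, 249, 241, 235, 230, 224]
[221, 220, 218, 220, 219, 221, 226, 220, 155, 123, 121, 118, 119, 111, 102, 102, 103, 102, 102, 104, 104, 106, 106, 119, 135, 147, 144, 144, 149, 155, 153, 154, 155, 181, 215, 217, 217, 215, 212, 212, 216]
[144, 147, 145, 146, 141, 145, 145, 139, 133, 122, 127, 123, 124, 120, 119] [139, 133, 130, 130, 125, 122, 123, 141, 206, 252, 266, 274, 280, 283, 284, 284]
```

Run:
```python
from h import *
import pickle
st=pickle.load(open("w5.pkl","rb"))
for u,e in [(317,(222.8,228.4,238.2,247.8)),(420,(222.7,228.4,238.3,247.7)),(520,(222.8,228.4,238.3,247.7))]:
    X=[plane("wrist",u,v,z,st) for v,z in zip(e,[.14,.135,.135,.14])]
    print(u,[round(x[0],4) for x in X],"mid",(X[0]+X[3])/2,(X[1]+X[2])[0]/2)
X=plane("wrist",317.3,259,st["position"][2]-.0538,st);print(X, X[0]+.0012)
```

```text
317 [np.float64(0.4681), np.float64(0.4733), np.float64(0.48), np.float64(0.4851)] mid [0.47657167 0.03142466 0.14      ] 0.47664317565316017
420 [np.float64(0.4703), np.float64(0.4756), np.float64(0.4824), np.float64(0.4873)] mid [0.47876292 0.0982949  0.14      ] 0.47898127229871823
520 [np.float64(0.4725), np.float64(0.4778), np.float64(0.4847), np.float64(0.4895)] mid [0.48098777 0.16316079 0.14      ] 0.4812154661494601
[0.47597609 0.0316557  0.18533991] 0.4771760923438149
```

Call:
play_rows --increments '[{"claw": 1, "travel": [-0.05, 0, -0.8], "turn": 0}, {"claw": 1, "travel": [-0.05, 0, -2.2], "turn": 0}, {"claw": 1, "travel": [-0.05, 0, -3.4], "turn": 0}, {"claw": 1, "travel": [-0.05, 0, -4.2], "turn": 0}, {"claw": 1, "travel": [-0.05, 0, -4.7], "turn": 0}, {"claw": 1, "travel": [-0.05, 0, -5.0], "turn": 0}, {"claw": 1, "travel": [-0.05, 0, -5.2], "turn": 0}, {"claw": 1, "travel": [-0.05, 0, -5.4], "turn": 0}]'

```text
time_s: 8.43
position: [0.4762, 0.0328, 0.1854]
tool_rot: [-3.142, 0.0, 3.108]
wrist_force: [0.5, 0.7, -1.1]
gripper_width: 0.0232
```

Call:
play_rows --increments '[{"claw": 1, "travel": [0, 0, -0.2], "turn": 0}, {"claw": 1, "travel": [0, 0, -0.4], "turn": 0}, {"claw": 1, "travel": [0, 0, -0.7], "turn": 0}, {"claw": 1, "travel": [0, 0, -1], "turn": 0}]'

```text
time_s: 8.93
position: [0.476, 0.0328, 0.175]
tool_rot: [-3.142, -0.0, 3.108]
wrist_force: [0.3, -0.4, -0.7]
gripper_width: 0.0234
```

The tip is about 19 mm below the top with no force. Going on down.

Call:
play_rows --increments '[{"claw": 1, "travel": [0, 0, -0.3], "turn": 0}, {"claw": 1, "travel": [0, 0, -0.6], "turn": 0}, {"claw": 1, "travel": [0, 0, -0.9], "turn": 0}, {"claw": 1, "travel": [0, 0, -1.2], "turn": 0}, {"claw": 1, "travel": [0, 0, -1.4], "turn": 0}, {"claw": 1, "travel": [0, 0, -1.5], "turn": 0}, {"claw": 1, "travel": [0, 0, -1.5], "turn": 0}]'

```text
time_s: 9.8
position: [0.4761, 0.0328, 0.1603]
tool_rot: [-3.141, 0.0, 3.108]
wrist_force: [0.4, 0.3, -0.9]
gripper_width: 0.023
```

Run:
```python
from h import *
s=r.observe();print(s["time_s"],s["position"],s["wrist_force"],s["moment"])
for n in ["wrist","side"]: cv2.imwrite(f"pics/{n}6.png",r.read_camera(n)[:,:,::-1])
i=cv2.imread("pics/side6.png")[150:300,200:360];cv2.imwrite("pics/side6z.png",cv2.resize(i,None,fx=4,fy=4,interpolation=cv2.INTER_CUBIC))
```

```text
9.8 [0.47606934 0.0327977  0.1602645 ] [ 0.37419455  0.2717944  -0.86982043] [-0.04697597 -0.0153804  -0.00598203]
```

View pics/side6z.png

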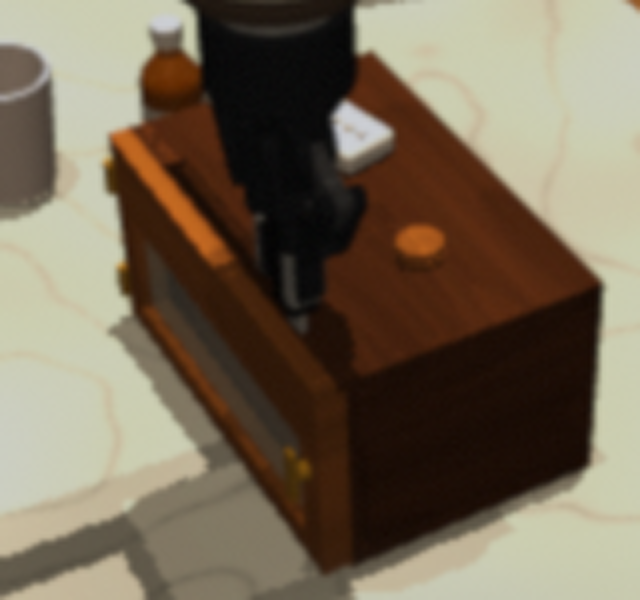

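View pics/wrist6.png

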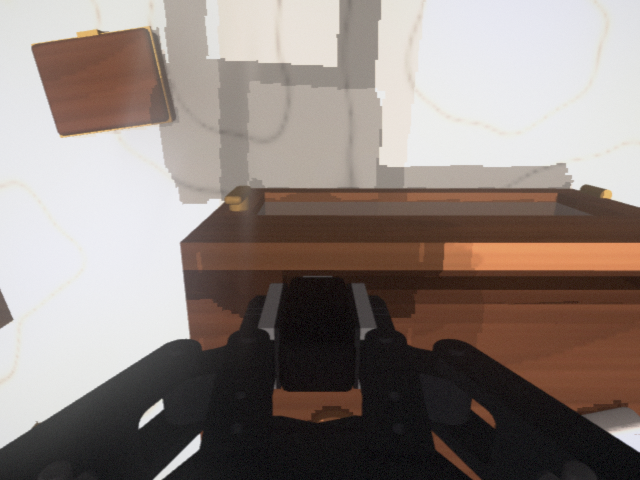

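The blade is in the gap and free. Sliding along +y with small steps and watching the force.

Call:
play_rows --increments '[{"claw": 1, "travel": [0.007, 0.2, 0], "turn": 0}, {"claw": 1, "travel": [0.013, 0.4, 0], "turn": 0}, {"claw": 1, "travel": [0.02, 0.6, 0], "turn": 0}, {"claw": 1, "travel": [0.027, 0.8, 0], "turn": 0}]'

```text
time_s: 10.4
position: [0.4763, 0.041, 0.1603]
tool_rot: [-3.141, 0.0, 3.108]
wrist_force: [0.3, -0.5, 0.1]
gripper_width: 0.0233
```

Call:
play_rows --increments '[{"claw": 1, "travel": [0.007, 0.2, 0], "turn": 0}, {"claw": 1, "travel": [0.013, 0.4, 0], "turn": 0}, {"claw": 1, "travel": [0.02, 0.6, 0], "turn": 0}]'

```text
time_s: 10.78
position: [0.4765, 0.0469, 0.1603]
tool_rot: [-3.141, -0.0, 3.108]
wrist_force: [-0.1, -0.1, -0.7]
gripper_width: 0.0234
```

Call:
play_rows --increments '[{"claw": 1, "travel": [0.007, 0.2, 0], "turn": 0}, {"claw": 1, "travel": [0.013, 0.4, 0], "turn": 0}, {"claw": 1, "travel": [0.02, 0.6, 0], "turn": 0}]'

```text
time_s: 11.15
position: [0.4767, 0.0529, 0.1603]
tool_rot: [-3.141, -0.0, 3.108]
wrist_force: [0.4, -1.9, -0.4]
gripper_width: 0.0234
```

Call:
play_rows --increments '[{"claw": 1, "travel": [0.007, 0.2, 0], "turn": 0}, {"claw": 1, "travel": [0.013, 0.4, 0], "turn": 0}]'

```text
time_s: 11.4
position: [0.4769, 0.0557, 0.1603]
tool_rot: [-3.139, 0.0, 3.108]
wrist_force: [-0.6, -13.3, -0.4]
gripper_width: 0.0233
```

Call:
play_rows --increments '[{"claw": 1, "travel": [0.007, 0.2, 0], "turn": 0}, {"claw": 1, "travel": [0.013, 0.4, 0], "turn": 0}]'

```text
time_s: 11.65
position: [0.4771, 0.0599, 0.1603]
tool_rot: [-3.139, 0.0, 3.107]
wrist_force: [-0.5, -9.3, 0.9]
gripper_width: 0.023
```

Call:
play_rows --increments '[{"claw": 1, "travel": [0.007, 0.2, 0], "turn": 0}, {"claw": 1, "travel": [0.013, 0.4, 0], "turn": 0}]'

```text
time_s: 11.9
position: [0.4772, 0.0639, 0.1603]
tool_rot: [-3.139, 0.0, 3.107]
wrist_force: [-1.0, -9.7, -0.8]
gripper_width: 0.0233
```

Firm drag of about 9–13 N started near y=0.054, so the middle of the place is near 0.0655. Moving there and relaxing the drag slightly.

Call:
play_rows --increments '[{"claw": 1, "travel": [0.003, 0.1, 0], "turn": 0}, {"claw": 1, "travel": [0.006, 0.2, 0], "turn": 0}, {"claw": 1, "travel": [0.005, 0.15, 0], "turn": 0}, {"claw": 1, "travel": [0.005, 0.15, 0], "turn": 0}]'

```text
time_s: 12.4
position: [0.4772, 0.0659, 0.1603]
tool_rot: [-3.141, 0.0, 3.108]
wrist_force: [-0.3, -5.3, -0.1]
gripper_width: 0.0236
```

Call:
play_rows --increments '[{"claw": 2.6, "travel": [0, 0, 0], "turn": 0}, {"claw": 3, "travel": [0, 0, 0], "turn": 0}, {"claw": 3.5, "travel": [0, 0, 0], "turn": 0}, {"claw": 4.5, "travel": [0, 0, 0], "turn": 0}, {"claw": 5, "travel": [0, 0, 0], "turn": 0}, {"claw": 5, "travel": [0, 0, 0], "turn": 0}]'

```text
time_s: 13.15
position: [0.4772, 0.0663, 0.1603]
tool_rot: [-3.142, 0.0, 3.108]
wrist_force: [-0.2, 0.1, 0.4]
gripper_width: 0.0504
```

Run:
```python
from h import *
s=r.observe();print(s["time_s"],s["position"],s["wrist_force"])
cv2.imwrite("pics/w7.png",r.read_camera("wrist")[:,:,::-1])
```

```text
13.15 [0.47718832 0.06631052 0.16028174] [-0.17177429  0.13819395  0.42322467]
```

View pics/w7.png

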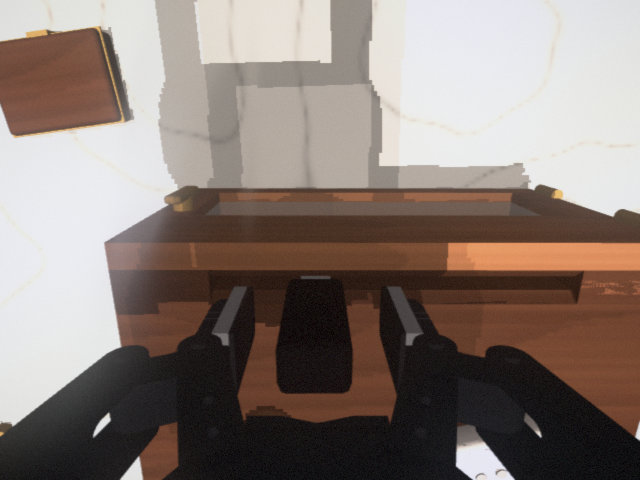

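The handle, at (315,335), stands free between the open pads. Retreating straight up.

Call:
play_rows --increments '[{"claw": 5, "travel": [0, 0, 0.6], "turn": 0}, {"claw": 5, "travel": [0, 0, 2], "turn": 0}, {"claw": 5, "travel": [0, 0, 4], "turn": 0}, {"claw": 5, "travel": [0, 0, 7], "turn": 0}, {"claw": 5, "travel": [0, 0, 10], "turn": 0}, {"claw": 5, "travel": [0, 0, 12.5], "turn": 0}, {"claw": 5, "travel": [0, 0, 13.5], "turn": 0}, {"claw": 5, "travel": [0, 0, 13.5], "turn": 0}]'

```text
time_s: 14.2
position: [0.4773, 0.0663, 0.2956]
tool_rot: [-3.142, 0.001, 3.108]
wrist_force: [-0.7, 0.8, -0.5]
gripper_width: 0.05
```

Run:
```python
from h import *
import pickle
s=r.observe();print(s["time_s"],s["position"],s["wrist_force"]);pickle.dump(s,open("w8.pkl","wb"))
for n in ["wrist","side","scene"]: cv2.imwrite(f"pics/{n}8.png",r.read_camera(n)[:,:,::-1])
i=cv2.imread("pics/side8.png")[120:300,200:360];j=cv2.imread("pics/scene8.png")[120:300,260:420]
cv2.imwrite("pics/z8.png",cv2.resize(np.hstack([i,j]),None,fx=2.5,fy=2.5,interpolation=cv2.INTER_CUBIC))
```

```text
14.2 [0.47726452 0.0663081  0.29561985] [-0.65560769  0.76181418 -0.46273568]
```

View pics/wrist8.png

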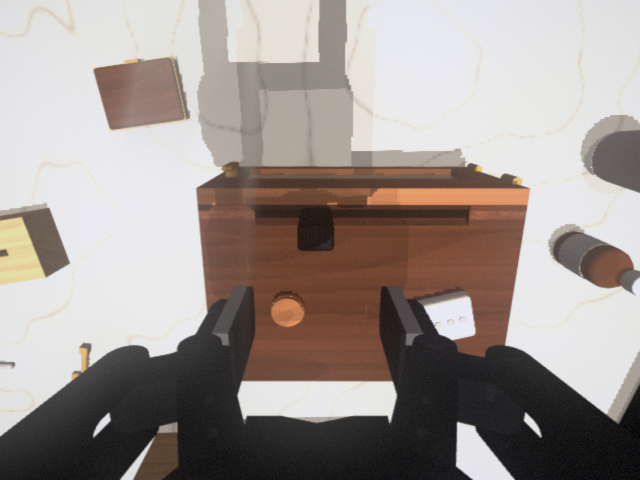

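View pics/z8.png

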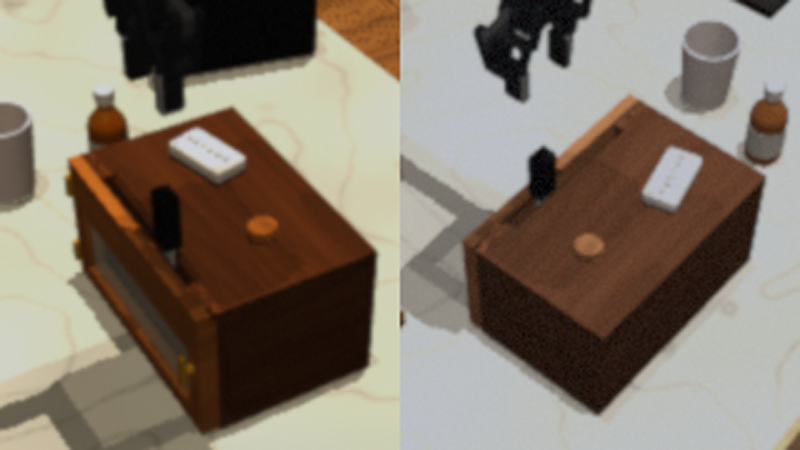

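```bash
python3 - <<'E'
from h import *
import pickle
st=pickle.load(open("w8.pkl","rb"))
i=cv2.imread("pics/wrist8.png").sum(2).astype(int)
print(i[240:256,315].tolist(),i[238,290:342].tolist())
for d in (.026,.030,.034,.038):
    zt=.14-d+.095
    # top-face far edge at x axis+.009
    print(d,"pred far row",proj("wrist",[.4776+.009,.0655,zt],st),"side top",proj("side",[.4776,.0655,zt]),"side shoulder",proj("side",[.4776,.0655,zt-.055]),"scene",proj("scene",[.4776,.0655,zt]),proj("scene",[.4776,.0655,zt-.055]))
    print([plane("wrist",c,238,zt,st)[1] for c in (297.5,334)])
E
python3 - <<'E'
import cv2
a=cv2.imread("pics/side8.png")[180:240,240:300];b=cv2.imread("pics/scene8.png")[165:215,290:350]
import numpy as np
cv2.imwrite("pics/z9.png",np.hstack([cv2.resize(a[:50],None,fx=6,fy=6),cv2.resize(b,None,fx=6,fy=6)]))
E
```

```text
[86, 84, 102, 85, 90, 70, 96, 112, 108, 95, 130, 166, 223, 230, 226, 229] [236, 226, 233, 235, 229, 224, 221, 145, 90, 89, 84, 84, 89, 73, 100, 87, 79, 93, 88, 85, 90, 95, 105, 90, 94, 90, 102, 84, 85, 90, 90, 92, 98, 108, 93, 93, 76, 80, 94, 101, 127, 113, 116, 101, 174, 214, 216, 215, 219, 221, 216, 222]
0.026 pred far row [317.51321866 255.41989605] side top [264.50587172 193.61372726] side shoulder [265.95592319 214.23673443] scene [316.07311697 178.41620553] [316.26331628 193.47676482]
[np.float64(0.053533467903663395), np.float64(0.07605366645530375)]
0.03 pred far row [317.51044267 253.26416412] side top [264.61473837 195.16205686] side shoulder [266.05757128 215.68239986] scene [316.08740971 179.54794803] [316.27663515 194.531394  ]
[np.float64(0.053276716344058964), np.float64(0.07619176541263299)]
0.034 pred far row [317.50775181 251.1745358 ] side top [264.72305448 196.70255672] side shoulder [266.15872261 217.12100031] scene [316.10162807 180.67380147] [316.28988712 195.58072493]
[np.float64(0.05301996478445453), np.float64(0.07632986436996224)]
0.038 pred far row [317.50514222 249.14801649] side top [264.83082424 198.23528605] side shoulder [266.25938083 218.55258746] scene [316.11577265 181.7938117 ] [316.30307268 196.62479742]
[np.float64(0.0527632132248501), np.float64(0.07646796332729147)]
```

View pics/z9.png

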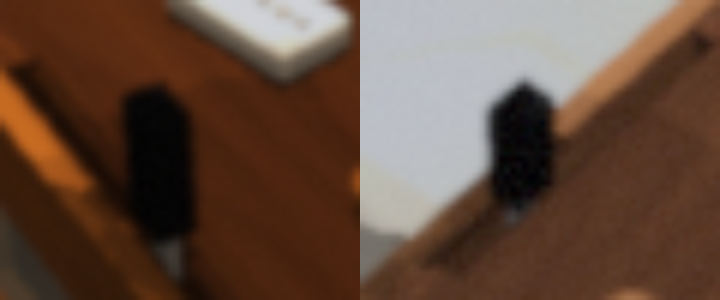

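The depth is about 34 mm, upright, at y ≈ 0.065. Nothing else has moved. Handing in.

Run:
```python
from rig import r
print(r.sign_off())
```

```text
the job is handed in; nothing more can be done
None
```

The feeler is standing in the gap at the tight place, released and upright, and I have handed the job in at about 14 s. No verdict came back.

- **What I did:** I took the leftmost feeler from its stand and lowered the blade about 34 mm into the right-hand end of the gap (y ≈ 0.03). I then ran it gently towards the robot's left.
- **Where to plane:** the blade dragged at 9–13 N from y ≈ 0.054 m. I left it at y ≈ 0.065 m, about 35 mm to the right of the middle of the gap. I stopped there and did not run the rest of the gap, so the faint place was not located.
- **Last checks:** the pictures after backing off show the feeler standing straight, its tip about 34 mm down, and the gripper well clear of it. The picks, cover and bottles looked unmoved; I did not measure them. I could not measure the pinch itself, only infer it from the drag.
- **Small disagreements:** the feeler's sideways position in the grip read 0.5 mm or 1.7 mm depending on which edge I used. It did not matter, because the blade went in without force.
- **Look-alikes:** the two look-alike feelers toppled on their own before I grasped anything. I never touched them.

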